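Draw a catch-held fittings tray from its rack and put it on the counting scale

ROBOT

A 6-joint arm with a two-finger parallel gripper is mounted at the origin on the work surface. World frame = base frame: x ahead of the robot, y to its left, z up, the work surface at z = 0. Lengths are in m, angles in rad, forces in N, time in s.
With the tool pointing down it reaches from about 0.3 to 0.875 m from the base axis. Payload 6.4 kg.
Tool frame: the origin (TCP) lies between the finger pads; the fingertips stand 25 mm ahead of it and the grasp point (between the pads) lies 6 mm ahead of it; z points along the fingers, y is the line along which they close (so a half turn about z gives the same grasp; the last joint's range is limited). The gripper opens to 85 mm and grips with 20 to 120 N. Pads are 22 mm wide; open, the fingers measure 114 mm over their backs; the gripper's body (76 mm by 85 mm) begins 54 mm behind the grasp point. The pads swing forward as they close: fully open they stand 13 mm farther back than shut.
Start: joints at [-1.339, 0.181, 1.607, -0, 1.354, -0.206], TCP at [0.244, -0.521, 0.256] pointing down, gripper open.
Joint ranges: [-2.99, 2.99], [-0.89, 2.07], [0.3, 2.58], [-1.14, 4.28], [0, 2.63], [-3.12, 3.12]. Speed limits (rad/s): [2.57, 2.57, 3.01, 3.14, 3.14, 3.14].

INTERFACE

Orientations are given as a unit quaternion [w, x, y, z].
In Python, from bench import ctrl gives the robot as it stands.
- The arm moves only by the tool servo_tool, never from a script. Its argument "series" is text: rows parted by semicolons, each of 7 numbers parted by spaces: the gripper command: -1 is fully open, 1 is shut, values between are in proportion, then the shift along the tool's x, y, z in m, then the turn, a rotation vector about the tool's x, y, z in degrees. A call has 1 to 12 rows; each row is the pose to reach, as a shift and turn from the pose commanded when the call began, along the tool's axes at that moment; what a row does not reach only later rows make up. A row lasts 1/12 s, in which the tool goes at most 41.7 mm and 7.16 degrees, less where a joint would pass 70% of its speed; a pose out of reach is approached as far as the arm can. A call with a gripper value outside its range is refused whole. The fingers move at their own pace and stop on an object; the grip force is fixed at half the most. Time passes only in rows, so rows that repeat a pose let the fingers close. It gives the time, the measured TCP pose, the force, the opening and the grip force at its end, in the units of the state.
- ctrl.get_obs(): the state, without advancing time (a new reading comes with each control period).
- ctrl.camera(name): name is "scene" or "side" or "wrist"; returns a dict with "img" (400x640x3 uint8, red, green, blue), "z_map" (400x640 float32, m along the optical axis (not along the pixel's ray), 0 where there is no reading), "fovy" (degrees; the focal length in pixels is half the picture's height over the tangent of half this angle, whatever the lens; pixels are square), "cx", "cy" (the principal point, pixels), "extrinsics" (4x4, takes a point from camera to world coordinates); the wrist camera has in their place "T_tool_cam" (4x4, takes a point from camera to tool coordinates, whose origin is the TCP and whose axes are the flange's). Camera axes: x right, y down, z forward; pixel columns grow to the right and rows downward; lengths in m; the calibration is good to about 2 mm. A picture is of the moment at which its call begins: read the wrist's pose just before it.
- ctrl.hand_in(): hands the job in; it is judged then, once.
The state is a dict: "time_s": time; "q": joint angles; "dq": joint speeds; "joint_efforts": joint torques, N m; "eef_pos": TCP position; "eef_rot": TCP orientation; "wrist_force": force on the tool from outside, world axes, zero at the start; "torque": the same for the moment, N m; "opening": opening from 0.0 (shut) to 1.0 (fully open); "grasp_force": force on a finger pad.
Only numpy, scipy, OpenCV 4.12 (cv2) and the standard library are available. Lean on these libraries where they do the work, as an engineer would, in place of code of your own. Each camera call takes 0.05 s, during which the arm holds its last target. There are 200 camera calls.

TASK

Take the tray of pipe fittings out of its steel rack: its front catches on a bump in the rack's mouth, so feel for the lift that carries it over the bump and under the bar above without forcing it, draw it straight out and stand it on the bench clear of the rack, then let go. Then take it by the tall handle in its middle, carry it without tipping it, and set it down gently on the counting scale, centred and square, with its length along the longer side of the pan, and let go. The fittings must stay in the tray, and the carton, the can and the wrench must be left alone.

Things in the scene. Friction and masses are not known exactly. Their poses are not given: they have to be found in the camera images.
- rack: Dark steel one-tray rack fixed to the bench, 209 mm deep (x -110 to +99), 140 mm wide (128 inside), roof top at 130 mm, no floor: the tray slides on the bench itself. Origin at bench level; its -x axis points out of the mouth, the way the tray is drawn out. Guides inside let the tray's rear rise only 10 mm, so tilt it up by its front. The catch plate is on its mouth.
- rack_mouth (a point): Bench point in the middle of the mouth's outer face (rack x -110 mm). The 10 mm thick catch plate (x -110 to -100) has a bump at the bottom and a bar across the top. It sits in slotted holes: bump and bar together may be up to 6 mm higher or lower than drawn, which is not measured and must be felt.
- rack_bump (a point): Drawn (not actual) place of the bump's top: 60 mm wide, 14 mm above the bench; bar's underside drawn at 101 mm. So the tray's front lip must rise at least 12 mm (anything from 6 to 18) and at most 5 mm more than that least, or bump or bar stops it dead. As the tray tilts on its rear edge the tab rises up to 1.5 times as far as the lip. 25 mm past the stop it may be lowered flat.
- tray: Grey steel tray 160 mm long (x), 120 wide (y), walls 59 high, 0.4 to 0.7 kg plus four fittings (0.2 kg). Origin at the centre of its underside, near its centre of mass; x points from front to back. Starts flat in the rack, front 5 to 25 mm behind the bump. In mid-front, 60 mm wide, x -80 to -70, a lip hangs to 2 mm above the bench and a tongue rises to 84 mm.
- tray_tab (a point): Grip point on the tray's upright pull tab, in front of the mouth on a neck: a fin 10 mm thick (tray y), 30 mm long (tray x -165 to -135), top at 115 mm. The point is at tray (-150, 0, 98) mm, 17 mm below the fin's top. For drawing the tray out, not for carrying it.
- tray_handle (a point): Grip point on the carrying handle: an upright plate in the middle of the tray, 12 mm thick (tray y), 70 mm long (tray x), top at 84 mm. The point is at tray (0, 0, 74) mm, 10 mm below the plate's top. It is under the rack's roof until the tray is out.
- fitting0: Steel hexagon pipe fitting, 26 mm across and 28 mm tall with a round 18 mm neck, 50 g, standing in one of the tray's four corner pockets; origin at the centre of its underside.
- fitting1: Steel hexagon pipe fitting, 26 mm across and 28 mm tall with a round 18 mm neck, 50 g, standing in one of the tray's four corner pockets; origin at the centre of its underside.
- fitting2: Steel hexagon pipe fitting, 26 mm across and 28 mm tall with a round 18 mm neck, 50 g, standing in one of the tray's four corner pockets; origin at the centre of its underside.
- fitting3: Steel hexagon pipe fitting, 26 mm across and 28 mm tall with a round 18 mm neck, 50 g, standing in one of the tray's four corner pockets; origin at the centre of its underside.
- scale: Grey counting scale fixed on the bench, with a steel pan 230 mm (x) by 250 mm (y), its flat top 60 mm above the bench; the low keypad (up to 37 mm) reaches to x = -180 mm. Origin at bench level below the pan's centre; y is along the longer side.
- scale_pan (a point): Centre of the scale pan's top; axes as the scale's.
- carton: Bystander: brown carton 70 x 110 x 90 mm; origin at the centre of its underside.
- can: Bystander: can, 60 mm in diameter, 110 mm tall; origin at the centre of its underside.
- wrench: Bystander: steel wrench lying flat; origin at its underside.

How it is judged:
By the outcome, as a careful person would: the job done as asked, in the order asked, and still so for the second after the job is handed in, with the robot touching nothing.
It also fails if it takes over 64 s, if anything falls off the work surface, if the arm or the gripper's body presses on something with over 40 N, if the wrist force passes 120 N, or if a joint passes its speed limit or range.

## Working session

There is one attempt and no reset: what is moved stays moved. The work goes in short steps, Python scripts to look and compute and a tool call to move; the robot and the scene stay as the last step left them, time stands still between calls to the robot, and variables do not carry over. Pictures are saved under pics/ and viewed, at most 10 in all, crops included, and the job is handed in when it is done.

Besides the shell and the picture viewer there is one more tool, called in YAML: its name, and indented under it one key for each argument. servo_tool: Moves the arm, as the interface text tells. Its arguments: {"type":"object","properties":{"series":{"type":"string"}},"required":["series"]}

```bash
ls; mkdir -p pics; cat > h.py <<'E'
import numpy as np, cv2
from scipy.spatial.transform import Rotation as R
from bench import ctrl
def cam(n):
    o=ctrl.get_obs(); c=ctrl.camera(n)
    if 'extrinsics' in c: T=np.array(c['extrinsics'])
    else:
        W=np.eye(4); q=o['eef_rot']; W[:3,:3]=R.from_quat([q[1],q[2],q[3],q[0]]).as_matrix(); W[:3,3]=o['eef_pos']; T=W@np.array(c['T_tool_cam'])
    f=c['img'].shape[0]/2/np.tan(np.radians(c['fovy'])/2)
    v,u=np.mgrid[:400,:640]; z=c['z_map']
    P=np.stack([(u-c['cx'])/f*z,(v-c['cy'])/f*z,z],-1)@T[:3,:3].T+T[:3,3]
    P[z==0]=np.nan
    return c,T,f,P
def save(n,img): cv2.imwrite(f'pics/{n}.png',cv2.cvtColor(img,cv2.COLOR_RGB2BGR))
E
python3 - <<'E'
from h import *
ims=[]
for n in ('scene','side'):
    c,T,f,P=cam(n); np.savez(f'{n}.npz',img=c['img'],P=P,T=T,f=f,c=[c['cx'],c['cy']]); save(n,c['img'])
    print(n,T.round(3).tolist(),f)
print(ctrl.get_obs())
E
```

```text
pics
scene [[-0.757, 0.341, -0.557, 1.257], [0.653, 0.399, -0.643, 0.847], [0.003, -0.851, -0.525, 0.771], [0.0, 0.0, 0.0, 1.0]] 512.1800833830058
side [[0.953, 0.201, -0.228, 0.906], [0.304, -0.644, 0.702, -0.944], [-0.006, -0.738, -0.675, 1.053], [0.0, 0.0, 0.0, 1.0]] 471.6273418868836
{'time_s': 0.1, 'q': array([-1.33932190e+00,  1.81463913e-01,  1.60791333e+00,  2.43382752e-05,
        1.35381484e+00, -2.06292106e-01]), 'dq': array([ 1.58780162e-03, -1.98903703e-03, -2.98900649e-03, -7.28622671e-05,
        4.02018514e-04,  9.28835194e-04]), 'joint_efforts': array([ 2.42487067e-04, -4.45879269e+01, -3.52241099e+01, -2.74103159e-04,
        4.06910534e-03, -1.41581083e-05]), 'eef_pos': array([ 0.24367062, -0.52030537,  0.25547324]), 'eef_rot': array([-7.99800337e-04,  9.76140804e-01,  2.17137033e-01,  1.81168960e-06]), 'wrist_force': array([ 0.263778  , -0.54580403,  0.19782711]), 'torque': array([0.02585407, 0.02160517, 0.01552542]), 'grasp_force': 0.0, 'opening': 0.9988603436947578}
```

View pics/scene.png

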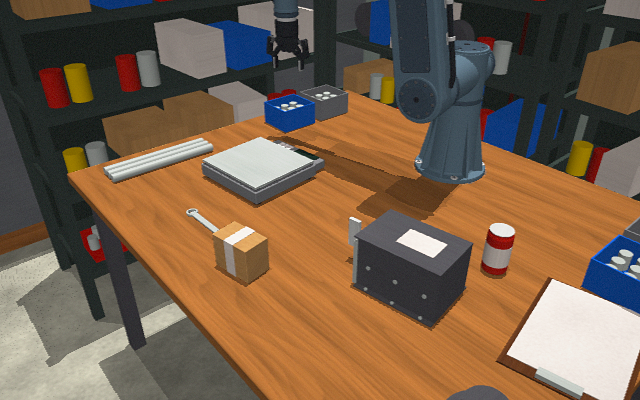

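View pics/side.png

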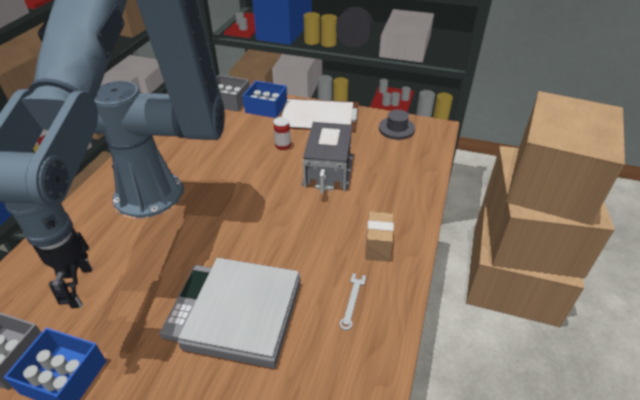

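The scene view shows the rack around (412,260) with the tab at (355,235), the scale pan around (258,165), the carton at (242,250), the wrench at (200,218) and the can at (498,250). In the side view the rack is at (328,155), the tab at (323,180) and the scale at (243,310).

```bash
python3 - <<'E'
from h import *
def rect(n,box,zl,zh,er=0):
    d=np.load(n+'.npz');P=d['P'];u0,u1,v0,v1=box
    m=np.zeros((400,640),bool);m[v0:v1,u0:u1]=1
    m&=(P[...,2]>zl)&(P[...,2]<zh)
    if m.sum()<5: print(n,'none',box);return
    p=P[m]; (c,s,a)=cv2.minAreaRect((p[:,:2]*1000).astype(np.float32))
    print(n,m.sum(),'c',np.round(c,1),'s',np.round(s,1),'a',round(a,1),'z',np.percentile(p[:,2],[5,50,95]).round(4), 'med',np.median(p,0).round(4))
for n,b in (('scene',(350,480,205,325)),('side',(295,365,115,195))): rect(n,b,.122,.138)
for n,b in (('scene',(195,330,130,205)),('side',(160,310,250,370))): rect(n,b,.053,.068)
for n,b in (('scene',(345,362,212,290)),('side',(314,332,165,205))): rect(n,b,.085,.1205)
for n,b in (('scene',(345,362,212,290)),('side',(314,332,165,205))): rect(n,b,.105,.1205)
rect('scene',(205,275,215,290),.08,.1);rect('side',(360,400,205,265),.08,.1)
rect('scene',(480,520,220,285),.1,.12);rect('side',(270,295,115,150),.1,.12)
rect('side',(335,370,270,335),.004,.03)
E
```

```text
scene 4231 c [537.8 298.4] s [145.1 211.9] a 9.1 z [0.1274 0.1327 0.1348] med [0.5456 0.3102 0.1327]
side 1574 c [537.6 298.2] s [140.3 218.7] a 9.4 z [0.1257 0.1296 0.1329] med [0.5397 0.2874 0.1296]
scene 3082 c [ 505.2 -338. ] s [236.3 255.7] a 5.5 z [0.0599 0.0635 0.0661] med [ 0.5152 -0.3247  0.0635]
side 7807 c [ 503.9 -340.4] s [232.1 254.8] a 5.8 z [0.0564 0.0596 0.0628] med [ 0.5086 -0.3563  0.0596]
scene 284 c [589.7 182.5] s [113.9  26.1] a 53.6 z [0.0873 0.1047 0.1187] med [0.5687 0.1612 0.1047]
side 88 c [548.6 167.7] s [74.7 52. ] a 82.7 z [0.0908 0.1039 0.1151] med [0.5643 0.1547 0.1039]
scene 138 c [588.5 182.1] s [111.8  24.1] a 53.9 z [0.1057 0.1141 0.1197] med [0.5678 0.1607 0.1141]
side 38 c [566.9 163.5] s [45.1 65.9] a 18.1 z [0.1052 0.1115 0.116 ] med [0.5638 0.1492 0.1115]
scene 1096 c [783.  -1.] s [ 74.2 114.1] a 10.9 z [0.083  0.0927 0.0953] med [0.7878 0.0079 0.0927]
side 743 c [783.   -3.7] s [ 70.5 115. ] a 11.1 z [0.0852 0.0897 0.0934] med [ 0.7841 -0.0111  0.0897]
scene 399 c [334.3 388.1] s [56.2 55.9] a 6.4 z [0.1015 0.112  0.1145] med [0.3406 0.3906 0.112 ]
side 132 c [333.5 384.4] s [54.2 59.5] a 55.5 z [0.1012 0.1086 0.113 ] med [0.3351 0.3795 0.1086]
side 415 c [ 762.3 -209.9] s [ 94.8 201.7] a 16.2 z [0.0043 0.0067 0.0104] med [ 0.7601 -0.2183  0.0067]
```

servo_tool:
  series: "-1 0.286 -0.236 0 0 0 -37;-1 0.286 -0.236 0 0 0 -37;-1 0.286 -0.236 0 0 0 -37;-1 0.286 -0.236 0 0 0 -37;-1 0.573 -0.472 0 0 0 -74;-1 0.573 -0.472 0 0 0 -74;-1 0.573 -0.472 0 0 0 -74;-1 0.573 -0.472 0 0 0 -74;-1 0.573 -0.472 0 0 0 -74;-1 0.573 -0.472 0 0 0 -74;-1 0.573 -0.472 0 0 0 -74;-1 0.573 -0.472 0 0 0 -74"

```text
time_s: 1.1
eef_pos: [0.4587, -0.0671, 0.2562]
eef_rot: [0.0, 0.648, 0.762, -0.0]
wrist_force: [1.2, -0.1, -0.1]
opening: 1.001
grasp_force: 0.0
```

servo_tool:
  series: "-1 0.197 0.138 0 0 0 0;-1 0.197 0.138 0 0 0 0;-1 0.197 0.138 0 0 0 0;-1 0.197 0.138 0 0 0 0;-1 0.197 0.138 0 0 0 0;-1 0.197 0.138 0 0 0 0;-1 0.197 0.138 0 0 0 0;-1 0.197 0.138 0 0 0 0;-1 0.197 0.138 0 0 0 0"

```text
time_s: 1.85
eef_pos: [0.5631, 0.1469, 0.2555]
eef_rot: [-0.0, 0.649, 0.761, -0.001]
wrist_force: [0.3, -0.5, 0.1]
opening: 1.002
grasp_force: 0.0
```

```bash
python3 - <<'E'
from h import *
c,T,f,P=cam('wrist'); save('w1',c['img']); np.savez('w1.npz',img=c['img'],P=P)
o=ctrl.get_obs(); print(o['eef_pos'],o['eef_rot'],T.round(3).tolist())
z=P[...,2]
m=(z>.105)&(z<.122); 
n,l,s,ce=cv2.connectedComponentsWithStats(m.astype(np.uint8))
for i in range(1,n):
    if s[i,4]>60:
        p=P[l==i]; print(s[i],cv2.minAreaRect((p[:,:2]*1000).astype(np.float32)),np.median(p,0).round(4))
E
```

```text
[0.56309496 0.146315   0.25579114] [-3.03324532e-04  6.49069416e-01  7.60728895e-01 -5.90865645e-04] [[0.987, 0.153, 0.043, 0.552], [0.159, -0.949, -0.272, 0.216], [-0.001, 0.275, -0.961, 0.373], [0.0, 0.0, 0.0, 1.0]]
[308 171  12  36 428] ((563.0528564453125, 148.31161499023438), (9.557551383972168, 30.08401870727539), 9.21278190612793) [0.5629 0.1494 0.1149]
```

View pics/w1.png

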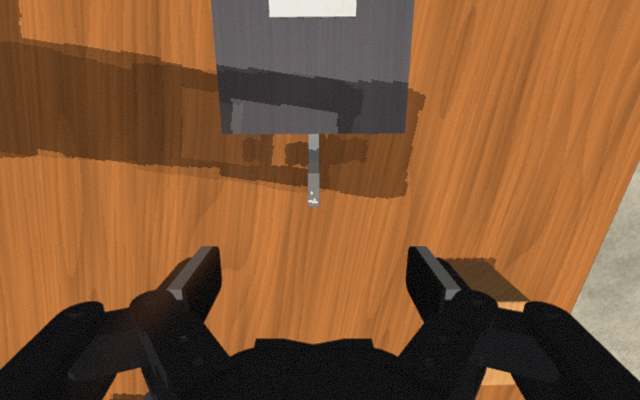

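The wrist view shows the fin at column 314, rows 171–207, in front of the rack's mouth and centred between the fingers. By depth its top is at (563.1, 148.3) mm, at 9.2°.

servo_tool:
  series: "-1 0.002 0 0.035 0 0 0;-1 0.002 0 0.07 0 0 0;-0.4 0.002 0 0.105 0 0 0;-0.4 0.002 0 0.135 0 0 0;-0.4 0.002 0 0.151 0 0 0;1 0.002 0 0.151 0 0 0;1 0.002 0 0.151 0 0 0;1 0.002 0 0.151 0 0 0;1 0.002 0 0.151 0 0 0;1 0.002 0 0.151 0 0 0;1 0.002 0 0.151 0 0 0;1 0.002 0 0.151 0 0 0"

```text
time_s: 2.9
eef_pos: [0.5645, 0.1487, 0.1077]
eef_rot: [0.001, 0.649, 0.761, 0.001]
wrist_force: [-2.0, -2.5, 6.8]
opening: 0.111
grasp_force: 58.5
```

servo_tool:
  series: "1 0.0015 0 -0.003 0 -0.75 0;1 0.003 0 -0.006 0 -1.5 0;1 0.0045 0 -0.009 0 -2.25 0;1 0.006 0 -0.012 0 -3 0;1 0.006 0 -0.012 0 -3 0;1 0.006 0 -0.012 0 -3 0;1 0.006 0 -0.012 0 -3 0"

```text
time_s: 3.48
eef_pos: [0.5626, 0.1553, 0.1174]
eef_rot: [0.02, 0.649, 0.761, -0.017]
wrist_force: [1.0, -2.2, 1.6]
opening: 0.104
grasp_force: 58.4
```

servo_tool:
  series: "1 -0.003 0 0.0002 0 0 0;1 -0.006 0 0.0003 0 0 0;1 -0.009 0 0.0005 0 0 0;1 -0.012 0 0.0006 0 0 0;1 -0.014 0 0.0007 0 0 0;1 -0.016 0 0.0008 0 0 0;1 -0.016 0 0.0008 0 0 0"

```text
time_s: 4.07
eef_pos: [0.5642, 0.141, 0.1165]
eef_rot: [0.018, 0.649, 0.76, -0.016]
wrist_force: [-0.8, 12.3, -4.9]
opening: 0.108
grasp_force: 58.8
```

servo_tool:
  series: "1 0.004 0 -0.001 0 0 0;1 0.004 0 -0.003 0 -0.5 0;1 0.004 0 -0.0047 0 -1.1 0;1 0.004 0 -0.0047 0 -1.1 0;1 0.002 0 -0.0046 0 -1.1 0;1 0.0005 0 -0.0045 0 -1.1 0;1 0 0 -0.0045 0 -1.1 0;1 0 0 -0.0045 0 -1.1 0"

```text
time_s: 4.73
eef_pos: [0.5649, 0.139, 0.1218]
eef_rot: [0.027, 0.649, 0.76, -0.023]
wrist_force: [-0.7, 1.5, -2.3]
opening: 0.105
grasp_force: 59.0
```

servo_tool:
  series: "1 -0.002 0 0.0001 0 0 0;1 -0.004 0 0.0003 0 0 0;1 -0.006 0 0.0004 0 0 0;1 -0.008 0 0.0006 0 0 0;1 -0.008 0 0.0006 0 0 0"

```text
time_s: 5.15
eef_pos: [0.5663, 0.1309, 0.1219]
eef_rot: [0.027, 0.649, 0.76, -0.023]
wrist_force: [-1.1, 0.7, -2.3]
opening: 0.108
grasp_force: 59.0
```

servo_tool:
  series: "1 -0.002 0 0.0001 0 0 0;1 -0.004 0 0.0003 0 0 0;1 -0.006 0 0.0004 0 0 0;1 -0.008 0 0.0006 0 0 0;1 -0.008 0 0.0006 0 0 0"

```text
time_s: 5.57
eef_pos: [0.5675, 0.1231, 0.1218]
eef_rot: [0.027, 0.649, 0.76, -0.023]
wrist_force: [0.4, 0.6, -1.3]
opening: 0.108
grasp_force: 59.0
```

servo_tool:
  series: "1 -0.003 0 0.0002 0 0 0;1 -0.006 0 0.0004 0 0 0;1 -0.009 0 0.0006 0 0 0;1 -0.012 0 0.0009 0 0 0;1 -0.015 0 0.0011 0 0 0;1 -0.018 0 0.0013 0 0 0;1 -0.018 0 0.0013 0 0 0"

```text
time_s: 6.15
eef_pos: [0.5704, 0.1049, 0.1219]
eef_rot: [0.027, 0.649, 0.76, -0.023]
wrist_force: [-0.6, 0.1, -1.2]
opening: 0.107
grasp_force: 59.1
```

servo_tool:
  series: "1 -0.0015 0 0.003 0 0.8 0;1 -0.003 0 0.006 0 1.6 0;1 -0.004 0 0.009 0 2.4 0;1 -0.0055 0 0.012 0 3.2 0;1 -0.007 0 0.0155 0 4.1 0;1 -0.007 0 0.0155 0 4.1 0"

```text
time_s: 6.65
eef_pos: [0.5719, 0.097, 0.1071]
eef_rot: [-0.001, 0.649, 0.761, 0.001]
wrist_force: [-2.6, 0.9, 5.5]
opening: 0.104
grasp_force: 60.3
```

servo_tool:
  series: "1 -0.008 0 -0.0005 0 0 0;1 -0.022 0 -0.0005 0 0 0;1 -0.038 0 -0.0005 0 0 0;1 -0.056 0 -0.0005 0 0 0;1 -0.074 0 -0.0005 0 0 0;1 -0.092 0 -0.0005 0 0 0;1 -0.11 0 -0.0005 0 0 0;1 -0.128 0 -0.0005 0 0 0;1 -0.146 0 -0.0005 0 0 0;1 -0.16 0 -0.0005 0 0 0;1 -0.17 0 -0.0005 0 0 0;1 -0.17 0 -0.0005 0 0 0"

```text
time_s: 7.65
eef_pos: [0.5989, -0.0728, 0.1077]
eef_rot: [0.001, 0.65, 0.76, -0.0]
wrist_force: [0.9, -3.4, -1.4]
opening: 0.107
grasp_force: 59.2
```

servo_tool:
  series: "1 0 0 0 0 0 0;-0.3 0 0 0 0 0 0;-0.3 0 0 0 0 0 0;-0.5 0 0 0 0 0 0;-0.5 0 0 -0.02 0 0 0;-1 0.01 0 -0.06 0 0 0;-1 0.04 0 -0.1 0 0 0;-1 0.08 0 -0.13 0 0 0;-1 0.12 0 -0.14 0 0 0;-1 0.14 0 -0.14 0 0 0;-1 0.14 0 -0.14 0 0 0"

```text
time_s: 8.57
eef_pos: [0.5758, 0.0743, 0.2499]
eef_rot: [0.001, 0.647, 0.763, 0.002]
wrist_force: [0.5, 1.0, 1.0]
opening: 0.999
grasp_force: 0.0
```

```bash
python3 - <<'E'
from h import *
c,T,f,P=cam('wrist'); save('w2',c['img'])
o=ctrl.get_obs(); print(o['eef_pos'],o['eef_rot'])
z=P[...,2]
for a,b in ((.075,.09),(.05,.066),(.105,.122)):
  n,l,s,ce=cv2.connectedComponentsWithStats(((z>a)&(z<b)).astype(np.uint8))
  for i in range(1,n):
    if s[i,4]>100:
        p=P[l==i]; print(a,s[i],[np.round(k,1) for k in cv2.minAreaRect((p[:,:2]*1000).astype(np.float32))],np.median(p,0).round(4))
E
```

```text
[0.57587803 0.07183186 0.24859484] [5.74196463e-04 6.46809790e-01 7.62650581e-01 9.26037887e-04]
0.075 [306 144  14  74 964] [array([575.5,  76.8]), array([12. , 69.7]), np.float64(9.1)] [0.5751 0.0789 0.0839]
0.075 [ 462  233   83   53 1084] [array([763.4,  42.6]), array([85. , 40.7]), np.float64(45.3)] [0.7508 0.0472 0.0855]
0.075 [282 247  61  14 766] [array([587.4,   2.8]), array([60. , 10.7]), np.float64(9.3)] [0.5871 0.0042 0.0837]
0.075 [495 255  22  24 109] [array([776.4,  22.2]), array([16.1, 30.9]), np.float64(41.2)] [0.777  0.0204 0.0897]
0.05 [ 249   93  128  157 4060] [array([575.6,  76.3]), array([120.6, 160.4]), np.float64(9.0)] [0.5738 0.0704 0.0583]
0.05 [277 107  18  19 266] [array([540.2, 130.4]), array([16.7, 17. ]), np.float64(7.2)] [0.5402 0.1302 0.055 ]
0.05 [330 112  18  19 265] [array([591.9, 134.2]), array([16.6, 17.1]), np.float64(9.2)] [0.5919 0.134  0.055 ]
0.05 [331 217  17  17 222] [array([612.7,  27.4]), array([16.9, 17.5]), np.float64(73.5)] [0.6123 0.0278 0.0549]
0.05 [274 219  17  17 220] [array([552.3,  15.7]), array([17.4, 17.1]), np.float64(27.1)] [0.5524 0.0163 0.0548]
0.05 [452 224  77  49 675] [array([763.7,  42.7]), array([85.5, 40.8]), np.float64(45.3)] [0.7472 0.0482 0.0584]
0.05 [308 260   9  39 312] [array([593.6, -34.8]), array([ 8.9, 46.2]), np.float64(9.3)] [ 0.5934 -0.0336  0.065 ]
0.05 [115 383  38  17 551] [array([ 400.8, -231.1]), array([44.5, 20.6]), np.float64(8.7)] [ 0.3985 -0.2289  0.0596]
0.105 [ 216   27  192   10 1335] [array([555.1, 196.4]), array([140.5,   4.8]), np.float64(9.5)] [0.5561 0.1971 0.1142]
0.105 [307 320  11  24 238] [array([598.6, -65.3]), array([ 9.8, 19.9]), np.float64(9.5)] [ 0.5981 -0.0613  0.1146]
```

View pics/w2.png

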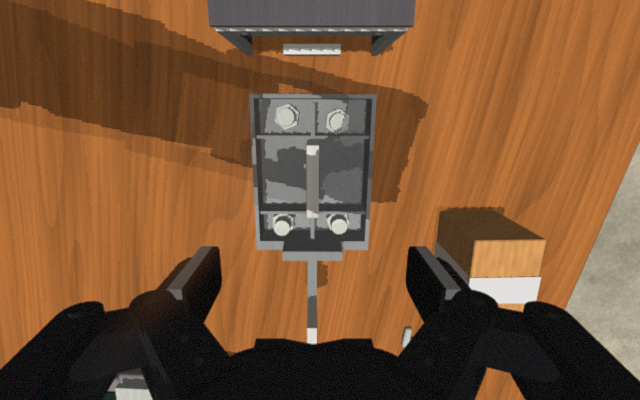

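The wrist view shows the tray fully out: its rear edge is at row 95, the mouth is above row 50, and the handle is at column 313, rows 145–217. All four fittings are seated.

servo_tool:
  series: "-0.3 0.005 0 0.03 0 0 0.3;-0.3 0.005 0 0.065 0 0 0.3;-0.3 0.005 0 0.1 0 0 0.3;-0.3 0.005 0 0.135 0 0 0.3;-0.3 0.005 0 0.158 0 0 0.3;-0.3 0.005 0 0.168 0 0 0.3;1 0.005 0 0.168 0 0 0.3;1 0.005 0 0.168 0 0 0.3;1 0.005 0 0.168 0 0 0.3;1 0.005 0 0.168 0 0 0.3;1 0.005 0 0.168 0 0 0.3;1 0.005 0 0.168 0 0 0.3"

```text
time_s: 9.62
eef_pos: [0.5771, 0.0728, 0.0815]
eef_rot: [0.002, 0.651, 0.759, 0.001]
wrist_force: [-0.9, -0.9, 7.6]
opening: 0.126
grasp_force: 60.3
```

servo_tool:
  series: "1 0 0 -0.004 0 0 0;1 0 0 -0.012 0 0 0;1 0 0 -0.024 0 0 0;1 0 0 -0.038 0 0 0;1 0 0 -0.053 0 0 0;1 0 0 -0.068 0 0 0;1 0 0 -0.083 0 0 0;1 0 0 -0.098 0 0 0;1 0 0 -0.11 0 0 0;1 0 0 -0.116 0 0 0;1 0 0 -0.12 0 0 0;1 0 0 -0.12 0 0 0"

```text
time_s: 10.62
eef_pos: [0.5757, 0.0731, 0.2]
eef_rot: [0.0, 0.651, 0.759, 0.0]
wrist_force: [-0.1, -0.1, -6.9]
opening: 0.129
grasp_force: 58.7
```

```bash
cat > look.py <<'E'
from h import *
import sys
n,zh=sys.argv[1],float(sys.argv[2])  # zh: handle top height
c,T,f,P=cam(n); save(sys.argv[3],c['img'])
o=ctrl.get_obs(); q=o['eef_rot']; print(o['eef_pos'],o['torque'],'yaw',np.degrees(2*np.arctan2(q[2],q[1])))
z=P[...,2]
for a,b in ((zh-.01,zh+.008),(zh-.035,zh-.016),(zh+.02,zh+.04)):
  n,l,s,ce=cv2.connectedComponentsWithStats(((z>a)&(z<b)).astype(np.uint8))
  for i in range(1,n):
    if s[i,4]>100:
        p=P[l==i]; print(round(a,3),s[i],[np.round(k,1) for k in cv2.minAreaRect((p[:,:2]*1000).astype(np.float32))],np.median(p,0).round(4))
E
python3 look.py wrist 0.204 w3
```

```text
[0.5752942 0.0730956 0.1991453] [-0.03380182 -0.05046581  0.07399059] yaw 98.78551220595635
0.194 [ 266  185   96  158 5643] [array([574.4,  77.7]), array([68.6, 36.1]), np.float64(79.2)] [0.5747 0.0828 0.2025]
0.169 [  170    72   287   215 11976] [array([571. , 105.4]), array([120.8, 102.7]), np.float64(8.9)] [0.566  0.1245 0.1767]
0.169 [ 235  104   40   40 1245] [array([540. , 130.6]), array([17.4, 17.2]), np.float64(9.1)] [0.5401 0.131  0.1734]
0.169 [ 348  114   40   39 1211] [array([591.7, 134.3]), array([17.3, 17.4]), np.float64(76.8)] [0.5914 0.1345 0.1735]
0.169 [300 173  28  11 235] [array([570. , 111.3]), array([11.8,  1.1]), np.float64(8.9)] [0.5698 0.1115 0.1794]
0.224 [ 133  279  160  107 6011] [array([548.1,  72. ]), array([43.7, 27.2]), np.float64(16.3)] [0.5434 0.0784 0.2329]
0.224 [ 335  279  162  106 5988] [array([602.6,  80.5]), array([44. , 26.7]), np.float64(1.4)] [0.6072 0.0873 0.2329]
```

View pics/w3.png

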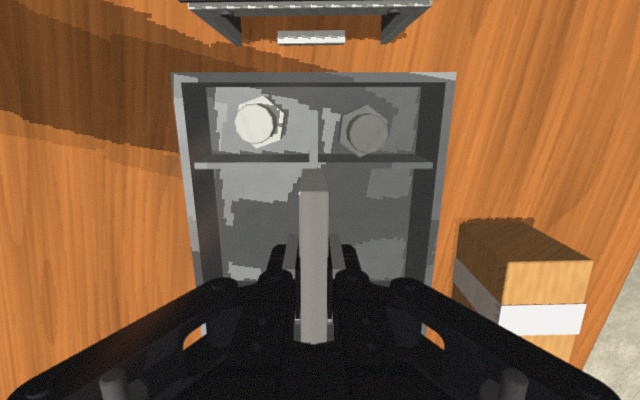

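The wrist view shows the tray hanging level, the handle gripped at column 314, the two rear fittings seated at (257,120) and (365,130), and the carton clear at (525,290).

servo_tool:
  series: "1 -0.003 -0.001 0 0 0 0;1 -0.01 -0.003 0 0 0 0;1 -0.02 -0.007 0 0 0 0;1 -0.033 -0.011 0 0 0 0;1 -0.049 -0.016 0 0 0 0;1 -0.067 -0.022 0 0 0 0;1 -0.087 -0.029 0 0 0 0;1 -0.108 -0.036 0 0 0 0;1 -0.13 -0.043 0 0 0 0;1 -0.153 -0.051 0 0 0 0;1 -0.177 -0.059 0 0 0 0;1 -0.2 -0.067 0 0 0 0"

```text
time_s: 11.67
eef_pos: [0.5388, -0.1374, 0.1992]
eef_rot: [0.0, 0.651, 0.759, -0.0]
wrist_force: [0.6, 0.1, -6.6]
opening: 0.135
grasp_force: 58.7
```

servo_tool:
  series: "1 -0.024 -0.008 0 0 0 0.2;1 -0.048 -0.016 0 0 0 0.5;1 -0.071 -0.023 0 0 0 0.8;1 -0.093 -0.031 0 0 0 1.1;1 -0.114 -0.038 0 0 0 1.4;1 -0.133 -0.044 0 0 0 1.7;1 -0.15 -0.05 0 0 0 2;1 -0.166 -0.055 0 0 0 2.3;1 -0.18 -0.06 0 0 0 2.6;1 -0.191 -0.064 0 0 0 2.9;1 -0.198 -0.066 0 0 0 3.1;1 -0.201 -0.067 0 0 0 3.15"

```text
time_s: 12.67
eef_pos: [0.504, -0.3449, 0.1992]
eef_rot: [0.0, 0.672, 0.741, -0.0]
wrist_force: [0.1, 0.4, -5.9]
opening: 0.13
grasp_force: 58.7
```

servo_tool:
  series: "1 0 0 0 0 0 0;1 0 0 0 0 0 0"

```text
time_s: 12.83
eef_pos: [0.5044, -0.343, 0.1991]
eef_rot: [-0.0, 0.671, 0.741, 0.0]
wrist_force: [0.2, 0.5, -6.6]
opening: 0.13
grasp_force: 58.7
```

```bash
cat > pan.py <<'E'
from h import *
o=ctrl.get_obs();q=o['eef_rot'];print(o['eef_pos'],np.degrees(2*np.arctan2(q[2],q[1])),o['wrist_force'])
for n in ('wrist','side','scene'):
    c,T,f,P=cam(n);save('p_'+n+str(int(o['time_s'])),c['img']);z=P[...,2]
    m=(abs(z-.06)<.01).astype(np.uint8)
    k,l,s,_=cv2.connectedComponentsWithStats(m); i=1+np.argmax(s[1:,4]); p=P[l==i]
    print(n,s[i],[np.round(a,1) for a in cv2.minAreaRect((p[:,:2]*1000).astype(np.float32))],np.median(p,0).round(4))
    # pan edges in its own axes (5.6 deg)
    r=np.radians(5.6);e=np.array([[np.cos(r),np.sin(r)],[-np.sin(r),np.cos(r)]]);g=p[:,:2]@e.T*1000
    print('  x',np.percentile(g[:,0],[0,.5,99.5,100]).round(1),'y',np.percentile(g[:,1],[0,.5,99.5,100]).round(1))
    if n=='wrist':
        np.savez('pw.npz',P=P,img=c['img'])
r=np.radians(5.6);print('nominal',e@np.array([504.3,-339.5]))
E
python3 pan.py; ls pics
```

```text
[ 0.50440292 -0.34301609  0.19910842] 95.6621658035209 [ 0.15663212  0.54991613 -6.60438231]
wrist [  159    23   310   267 17124] [array([ 502.8, -325.4]), array([230.5, 224.1]), np.float64(5.8)] [ 0.4946 -0.2334  0.06  ]
  x [353.4 354.3 583.2 584. ] y [-485.3 -475.1 -261.2 -260.8]
side [ 178  268  120   90 4392] [array([ 504.1, -339.7]), array([232.2, 255.6]), np.float64(5.7)] [ 0.5588 -0.4009  0.0596]
  x [352.5 354.7 583.3 584.7] y [-515.2 -513.7 -265.9 -259.3]
scene [ 202  143  112   50 2852] [array([ 504.9, -339.4]), array([239.5, 265.7]), np.float64(6.5)] [ 0.5307 -0.309   0.0633]
  x [348.3 354.6 587.2 590.4] y [-519.4 -508.5 -258.5 -255.7]
nominal [ 468.76378334 -387.09075864]
p_scene12.png
p_side12.png
p_wrist12.png
scene.png
side.png
w1.png
w2.png
w3.png
```

```bash
python3 - <<'E'
from h import *
d=np.load('pw.npz');P=d['P'];z=P[...,2]
r=np.radians(5.6);e=np.array([[np.cos(r),np.sin(r)],[-np.sin(r),np.cos(r)]])
m=((z>.169)&(z<.186)).astype(np.uint8);k,l,s,_=cv2.connectedComponentsWithStats(m)
for i in range(1,k):
    if s[i,4]>800:
        p=P[l==i];g=p[:,:2]@e.T*1000
        print(s[i],[np.round(a,1) for a in cv2.minAreaRect((p[:,:2]*1000).astype(np.float32))],'x',np.percentile(g[:,0],[.2,99.8]).round(1),'ymax',np.percentile(g[:,1],[95,99,99.8]).round(1),'z',np.percentile(p[:,2],[5,50,95]).round(4))
        # slope of wall tops along y
        t=p[(g[:,0]<g[:,0].min()+1.5)];gy=t[:,:2]@e[1]*1000
        if len(t)>20: print(np.polyfit(gy,t[:,2]*1000,1),gy.min(),gy.max())
E
```

```text
[  170    72   287   215 11534] [array([ 501.3, -310.5]), array([121.2, 102.5]), np.float64(5.7)] x [408.5 528.8] ymax [-307.5 -306.9 -306.8] z [0.1702 0.176  0.1775]
[8.08113819e-04 1.76614509e+02] -408.9431364089162 -306.81936709919637
[ 235  104   40   40 1235] [array([ 471.6, -283.6]), array([17.5, 17.2]), np.float64(38.4)] x [433.3 450.4] ymax [-321.  -319.9 -319.7] z [0.1713 0.1726 0.1737]
[-2.46412114e-02  1.64347268e+02] -332.5282730871423 -323.62393301390773
[ 349  114   39   39 1199] [array([ 523.7, -282.7]), array([17.3, 17.2]), np.float64(13.2)] x [484.9 502. ] ymax [-325.3 -324.4 -324. ] z [0.1714 0.1726 0.1737]
[-7.52421867e-02  1.47054504e+02] -336.3844908191785 -328.40431359237266
```

View pics/p_side12.png

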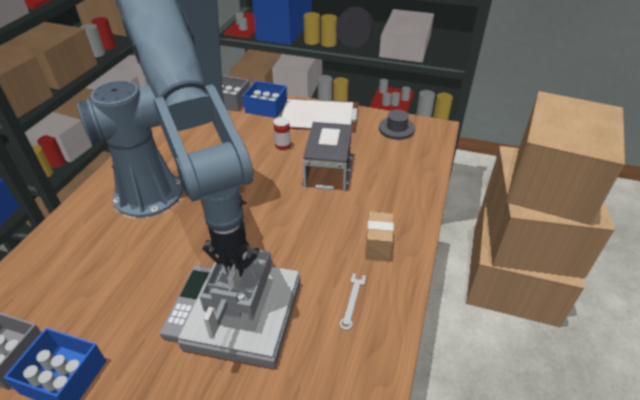

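The side view shows the tray level above the pan at (240,290), square to it, with the tab toward the near end; the measured error is under 1 mm and 0.1°. Lowering.

servo_tool:
  series: "1 0 0 0.004 0 0 0;1 0 0 0.012 0 0 0;1 0 0 0.022 0 0 0;1 0 0 0.032 0 0 0;1 0 0 0.041 0 0 0;1 0 0 0.047 0 0 0;1 0 0 0.051 0 0 0;1 0 0 0.053 0 0 0;1 0 0 0.0545 0 0 0;1 0 0 0.0555 0 0 0;1 0 0 0.056 0 0 0;1 0 0 0.056 0 0 0"

```text
time_s: 13.98
eef_pos: [0.5045, -0.3439, 0.1437]
eef_rot: [0.0, 0.672, 0.741, -0.0]
wrist_force: [0.4, -0.8, -7.2]
opening: 0.126
grasp_force: 58.7
```

servo_tool:
  series: "1 0 0 0.0005 0 0 0;1 0 0 0.001 0 0 0;1 0 0 0.0015 0 0 0;1 0 0 0.0015 0 0 0"

```text
time_s: 14.32
eef_pos: [0.5043, -0.3437, 0.1418]
eef_rot: [0.0, 0.671, 0.741, 0.0]
wrist_force: [0.9, 0.4, -7.9]
opening: 0.127
grasp_force: 58.7
```

servo_tool:
  series: "1 0 0 0.0003 0 0 0;1 0 0 0.0006 0 0 0;1 0 0 0.0009 0 0 0;1 0 0 0.0012 0 0 0;1 0 0 0.0012 0 0 0"

```text
time_s: 14.73
eef_pos: [0.5044, -0.3438, 0.1415]
eef_rot: [0.0, 0.671, 0.741, -0.0]
wrist_force: [-4.0, 2.8, 3.3]
opening: 0.129
grasp_force: 60.1
```

servo_tool:
  series: "0.6 0 0 0 0 0 0;0.3 0 0 0 0 0 0;0 0 0 0 0 0 0;-0.3 0 0 0 0 0 0;-0.3 0 0 0 0 0 0;-0.3 0 0 -0.01 0 0 0;-0.3 0 0 -0.03 0 0 0;-0.3 0 0 -0.06 0 0 0;-0.3 0 0 -0.09 0 0 0;-0.3 0 0 -0.12 0 0 0;-0.3 0 0 -0.14 0 0 0;-0.3 0 0 -0.14 0 0 0"

```text
time_s: 15.73
eef_pos: [0.5062, -0.3455, 0.2877]
eef_rot: [0.005, 0.671, 0.741, -0.0]
wrist_force: [0.4, -1.0, 0.7]
opening: 0.648
grasp_force: 0.0
```

```bash
python3 look.py wrist 0.144 w4; python3 pan.py | head -3
```

```text
[ 0.50548366 -0.34481575  0.28479397] [ 0.03246481 -0.03516575 -0.00348815] yaw 95.63856661536012
0.134 [ 304  140   14   81 1117] [array([ 504.6, -339.7]), array([11.6, 70. ]), np.float64(5.4)] [ 0.5043 -0.338   0.144 ]
0.134 [279 251  65  16 919] [array([ 512.1, -414. ]), array([59.8, 11.2]), np.float64(6.2)] [ 0.5117 -0.4121  0.1437]
0.134 [306 310  11  13 127] [array([ 518. , -474.3]), array([9.9, 2.5]), np.float64(8.3)] [ 0.518  -0.4741  0.1439]
0.109 [ 241   86  139  168 4924] [array([ 504.5, -340.1]), array([120.4, 159.9]), np.float64(5.7)] [ 0.5049 -0.3422  0.1182]
0.109 [271 101  20  21 318] [array([ 472.2, -284.4]), array([17.1, 17.1]), np.float64(47.1)] [ 0.4722 -0.2842  0.1148]
0.109 [328 106  20  21 311] [array([ 524. , -283.6]), array([16.9, 17.3]), np.float64(15.5)] [ 0.5239 -0.2835  0.115 ]
0.109 [331 219  18  18 257] [array([ 538.5, -391.1]), array([16.9, 17.4]), np.float64(70.2)] [ 0.5381 -0.3902  0.1148]
0.109 [270 221  18  18 259] [array([ 477.9, -399.1]), array([17.1, 17. ]), np.float64(6.5)] [ 0.4777 -0.3984  0.1148]
0.109 [306 266  10  41 369] [array([ 515.4, -452.4]), array([ 9.1, 45.9]), np.float64(5.8)] [ 0.5157 -0.4514  0.125 ]
0.164 [306 330  11  14 140] [array([ 518.2, -476.2]), array([9.2, 6. ]), np.float64(5.3)] [ 0.5181 -0.4745  0.1719]
[ 0.50548366 -0.34481575  0.28479397] 95.63856661536012 [-0.56757877  0.26938166 -0.70605305]
wrist [  197    42   230   215 22060] [array([ 503.8, -332.1]), array([230.6, 236. ]), np.float64(5.8)] [ 0.4929 -0.268   0.06  ]
  x [353.3 354.8 583.  584.2] y [-498.1 -484.9 -262.1 -261.6]
```

View pics/w4.png

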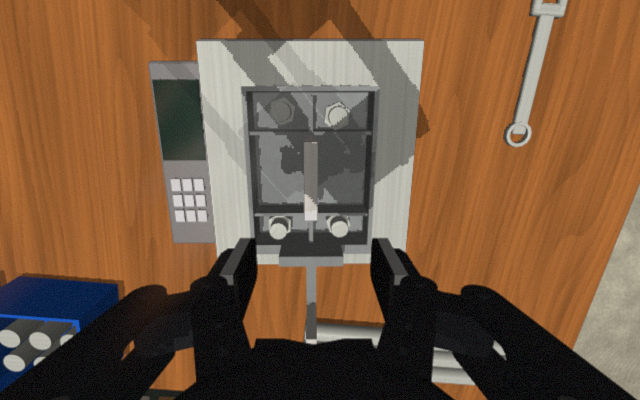

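The wrist view shows the tray standing square on the pan (tray columns 243–378, pan 197–422), all four fittings seated and the gripper clear. Measured: about 1 mm off centre and square to about 0.1°.

servo_tool:
  series: "-0.3 0 0 0 0 0 0;-0.3 0 0 0 0 0 0;-0.3 0 0 0 0 0 0"

```text
time_s: 16.18
eef_pos: [0.504, -0.3434, 0.2794]
eef_rot: [-0.001, 0.672, 0.741, 0.0]
wrist_force: [0.0, -0.4, 0.7]
opening: 0.645
grasp_force: 0.0
```

```bash
python3 -c "
from bench import ctrl; print(ctrl.hand_in())"
```

```text
the job is handed in; nothing more can be done
None
```

The tray is out of the rack and standing on the scale pan about 1 mm off centre and square to about 0.1°, with all four fittings in it and the gripper clear; I handed the job in at about 16 s, and no verdict was returned.

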